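# Lids back on their own bead jars

### The job

The wooden lids of the three white bead jars have been mixed up. Put each lid back on the jar it fits - the small lid on the low jar, the medium lid on the middle-sized jar, the large lid on the tall jar - so that all three sit level and fully home. The felt coasters are a free spot to rest a lid on meanwhile; leave the jars standing where they are and do not disturb the two small paint bottles among them.

Things in the scene. Friction and masses are not known exactly. Their poses are not given: they have to be found in the camera images.
- low_jar: the low, squat white ceramic jar, loose, 0.9 kg, 62 mm high, body 114 mm across, rim 58 mm outside; round mouth 44 mm wide at the rim, narrowing to 40 mm 18 mm down, where wooden beads fill it (solid). Origin: centre of the underside, z up along its axis. The small lid belongs on it. It stands upright in any yaw.
- mid_jar: the middle-sized white ceramic jar, loose, 0.9 kg, 80 mm high, body 94 mm across, rim 72 mm outside; round mouth 58 mm wide at the rim, narrowing to 54 mm 18 mm down, where wooden beads fill it (solid). Origin: centre of the underside, z up along its axis. The medium lid belongs on it. It stands upright in any yaw.
- tall_jar: the tall white ceramic jar, loose, 0.9 kg, 98 mm high, body 102 mm across, rim 86 mm outside; round mouth 72 mm wide at the rim, narrowing to 68 mm 18 mm down, where wooden beads fill it (solid). Origin: centre of the underside, z up along its axis. The large lid belongs on it. It stands upright in any yaw.
- small_lid: small wooden lid, ~80 g: tapered plug 14 mm deep (30 mm across at its foot, 39 at its top), on it a round flange 70 mm across, 7 mm thick, on it a ball-like knob 24 mm across (widest 32-40 mm up), 21 to 49 mm above the origin. Origin: centre of the flat foot (stands stably on it); z up. Starts loose in the mid jar's wider mouth. Seated in the low jar: origin 48 mm above the jar's.
- medium_lid: medium wooden lid, ~80 g: tapered plug 14 mm deep (46 mm across at its foot, 53 at its top), on it a round flange 84 mm across, 7 mm thick, on it a cylinder knob 25 mm across, 21 to 49 mm above the origin. Origin: centre of the flat foot (stands stably on it); z up. Starts loose in the tall jar's wider mouth. Seated in the mid jar: origin 66 mm above the jar's.
- large_lid: large wooden lid, ~80 g: tapered plug 14 mm deep (60 mm across at its foot, 67 at its top), on it a round flange 96 mm across, 7 mm thick, on it a bar handle 56 mm long in x, 16 in y, 21 to 49 mm above the origin. Origin: centre of the flat foot (stands stably on it); z up. Starts standing proud on the low jar's rim. Seated in the tall jar: origin 84 mm above the jar's.
- coasters: low fanned stack of thin round felt coasters, about 109 x 121 mm, fixed, nothing on it: a free spot to rest a lid. Origin: underside, near the middle; its flat top (the surface a lid rests on) is 21 mm above, a disc 97 mm across centred at x = 1, y = -3 mm in its frame.
- paint_sky: slim light-blue paint bottle, 34 mm across, 100 mm high, loose, standing among the jars; a bystander. Origin: centre of the underside.
- paint_orange: short orange paint bottle, 38 mm across, 75 mm high, loose, standing among the jars; a bystander. Origin: centre of the underside.
Not all that is in view belongs to the job. What is shaped like the medium_lid but purple or red is not meant. Leave any black look-alike of the large_lid alone.

How it is judged:
By the outcome, as a careful person would: the job done as asked, in the order asked, and still so for the second after the job is handed in, with the robot touching nothing.
It also fails if it takes over 109 s, if anything falls off the work surface, if the arm or the gripper's body presses on something with over 40 N, if the wrist force passes 120 N, or if a joint passes its speed limit or range.

### The arm

A 7-joint arm with a two-finger parallel gripper is mounted at the origin on a cart in front of the work surface, level with it; the furniture and walls round the work are solid. World frame = base frame: x ahead of the robot, y to its left, z up, the work surface at z = 0. Lengths are in m, angles in rad, forces in N, time in s.
With the tool pointing down it reaches from about 0.35 to 0.9 m from the base axis. Payload 8.1 kg.
Tool frame: the origin (TCP) lies midway between the tips of the shut fingers; the grasp point (between the pads) lies 19 mm behind it; z points along the fingers, y is the line along which they close (so a half turn about z gives the same grasp; the last joint's range is limited). The gripper opens to 92 mm and grips with 3 to 60 N. Pads are 19 mm wide; open, the fingers measure 130 mm over their backs; the gripper's body (75 mm by 190 mm) begins 47 mm behind the grasp point.
Start: joints at [-1.434, 0.434, 0.025, 1.573, -0.012, 1.134, -0.075], TCP at [0.148, 0.607, 0.227] pointing down, gripper open.
Joint ranges: [-2.62, 2.62], [-0.44, 2.09], [-1.27, 1.32], [0.08, 2.57], [-1.32, 4.46], [0.12, 2], [-2.74, 2.74]. Speed limits (rad/s): [2.22, 2.22, 3.01, 3.01, 3.14, 3.14, 3.14].

### API

Orientations are given as a rotation vector (axis times angle).
In Python, from cell import arm gives the robot as it stands.
- The arm moves only by the tool carry_out, never from a script. Its arguments are lists of equal length, an entry for each row: "claw": the finger opening in cm, from 0 to 9.18; "delta_pos": the shift along the tool's x, y, z in cm, a list of three; "angular": the turn, a rotation vector about the tool's x, y, z in rad, a list of three. In form: {"claw": [claw, ...], "delta_pos": [[dx, dy, dz], ...], "angular": [[ax, ay, az], ...]}. A call has 1 to 20 rows; each row shifts and turns the commanded pose from where the row before left it, along the tool's axes as they then stand; what a row does not reach is not made up. A row lasts 1/10 s, in which the tool goes at most 50 mm and 8.59 degrees, less where a joint would pass 70% of its speed; a pose out of reach is approached as far as the arm can. A call with a gripper value outside its range is refused whole. The fingers move at their own pace and stop on an object; "force" is the grip in N (left out, the last holds). Time passes only in rows, so rows that do not move let the fingers close. It gives the time, the measured TCP pose, the force, the opening and the grip force at its end, in the units of the state.
- arm.observe(): the state, without advancing time (a new reading comes with each control period).
- arm.get_image(name): name is "scene" or "top"; returns a dict with "frame" (400x640x3 uint8, red, green, blue), "mtx" (3x3 intrinsics, pixels), "T" (4x4, takes a point from camera to world coordinates). Camera axes: x right, y down, z forward; pixel columns grow to the right and rows downward; lengths in m; the calibration is good to about 2 mm. A picture is of the moment at which its call begins. There is no depth.
- arm.sign_off(): hands the job in; it is judged then, once.
Trained networks look in a picture, given as the dict that the camera call returned (one of the last four; its "shot" number tells which), for a name from the list of things; names that differ only in an ending like _2 or _b are one class to them, and where a whole thing is asked for, a point or a joint stands for the part that bears it (a point fixed in the world has none). Each returns a list of dicts, best first, with "conf" (0 to 1); they miss things now and then, are a little off and sometimes report something else, mostly with a low value. They report only what shows in the picture. A call takes as long as a camera call. They do not tell look-alikes from the thing itself.
- arm.look_for(label, picture): "centre" ([column, row] as shares, 0 to 1, of the picture: columns of its width, rows of its height, amid what is visible of it).
- arm.trace(label, picture): "region" (400x640 bool, what is visible of it) and "centre" ([column, row] as shares, 0 to 1, of the picture: columns of its width, rows of its height, amid what is visible of it).
- arm.place_of(label, picture): "centre" ([column, row] as shares, 0 to 1, of the picture: columns of its width, rows of its height: a listed point, or the origin of a listed thing).
The state is a dict: "clock": time; "joints": joint angles; "dq": joint speeds; "joint_efforts": joint torques, N m; "position": TCP position; "ee_rot": TCP orientation; "force": force on the tool from outside, world axes, zero at the start; "ft_torque": the same for the moment, N m; "width": opening from 0.0 (shut) to 1.0 (fully open); "gripper_force": force on a finger pad.
Only numpy, scipy, OpenCV 4.12 (cv2) and the standard library are available. Lean on these libraries where they do the work, as an engineer would, in place of code of your own. Each camera call takes 0.05 s, during which the arm holds its last target. There are 200 camera calls.

## Working session

There is one attempt and no reset: what is moved stays moved. The work goes in short steps, Python scripts to look and compute and a tool call to move; the robot and the scene stay as the last step left them, time stands still between calls to the robot, and variables do not carry over. Pictures are saved under pics/ and viewed, at most 14 in all, crops included, and the job is handed in when it is done.

Besides the shell and the picture viewer there is one more tool, called after ">>>" as name(argument=value, ...) on one line, values as JSON. carry_out: Moves the arm, as the interface text tells. Its arguments: {"type":"object","properties":{"claw":{"type":"array","items":{"type":"number"}},"delta_pos":{"type":"array","items":{"type":"array","items":{"type":"number"}}},"angular":{"type":"array","items":{"type":"array","items":{"type":"number"}}},"force":{"type":"number"}},"required":["claw","delta_pos","angular"]}

```bash
mkdir -p pics; cat > h.py <<'E'
import numpy as np, cv2, json
from cell import arm
def px(p,c):
    h,w=p["frame"].shape[:2]; return np.array(c)*[w,h]
def ray(p,uv):
    d=np.linalg.inv(p["mtx"])@np.array([uv[0],uv[1],1.]); T=np.array(p["T"])
    return T[:3,3],T[:3,:3]@d
def atz(p,uv,z):
    o,d=ray(p,uv); return o+d*(z-o[2])/d[2]
def tri(a,ua,b,ub):
    o1,d1=ray(a,ua);o2,d2=ray(b,ub)
    s=np.linalg.lstsq(np.c_[d1,-d2],o2-o1,rcond=None)[0]
    A=o1+d1*s[0];B=o2+d2*s[1]; return (A+B)/2,np.linalg.norm(A-B)
def proj(p,X):
    T=np.linalg.inv(p["T"]); c=T[:3,:3]@X+T[:3,3]; u=p["mtx"]@c; return u[:2]/u[2]
def save(p,n): cv2.imwrite(f"pics/{n}.png",p["frame"][:,:,::-1])
E
python3 - <<'E'
from h import *
s=arm.get_image("scene");t=arm.get_image("top");save(s,"s0");save(t,"t0")
for p in(s,t):print(np.round(p["T"],3).tolist(),np.round(p["mtx"],1).tolist())
for n in "low_jar mid_jar tall_jar small_lid medium_lid large_lid coasters paint_sky paint_orange".split():
    for k,p in(("s",s),("t",t)):
        print(n,k,[(px(p,d["centre"]).round(1).tolist(),round(d["conf"],2)) for d in arm.place_of(n,p)][:4])
print(arm.observe())
E
```

```text
[[0.861, -0.268, 0.433, 0.006], [-0.509, -0.456, 0.73, -0.951], [0.002, -0.848, -0.529, 0.733], [0.0, 0.0, 0.0, 1.0]] [[446.9, 0.0, 321.3], [0.0, 446.9, 197.9], [0.0, 0.0, 1.0]]
[[-0.02, -0.99, 0.141, 0.392], [-0.999, 0.023, 0.022, -0.028], [-0.025, -0.141, -0.99, 1.349], [0.0, 0.0, 0.0, 1.0]] [[469.4, 0.0, 325.1], [0.0, 469.4, 208.5], [0.0, 0.0, 1.0]]
low_jar s [([266.2, 199.9], 0.55)]
low_jar t [([279.2, 254.1], 0.67), ([275.0, 251.0], 0.62)]
mid_jar s [([403.2, 275.7], 0.95)]
mid_jar t [([444.6, 202.6], 0.93), ([332.2, 247.6], 0.26)]
tall_jar s [([326.8, 213.2], 0.94)]
tall_jar t [([332.7, 207.9], 0.65)]
small_lid s [([404.7, 254.6], 0.72), ([327.7, 254.3], 0.42)]
small_lid t [([450.1, 194.8], 0.68)]
medium_lid s [([384.7, 227.2], 0.89), ([328.7, 185.0], 0.71), ([275.3, 170.1], 0.57)]
medium_lid t [([221.0, 216.5], 0.71), ([382.0, 169.8], 0.71), ([332.1, 201.7], 0.67)]
large_lid s [([264.3, 183.7], 0.84), ([237.6, 175.3], 0.62)]
large_lid t [([214.3, 263.2], 0.72), ([275.6, 249.8], 0.62)]
coasters s [([328.7, 252.5], 0.68)]
coasters t [([385.7, 242.0], 0.7)]
paint_sky s [([297.8, 223.6], 0.87)]
paint_sky t [([335.6, 245.0], 0.5)]
paint_orange s []
paint_orange t [([382.1, 201.7], 0.74), ([277.9, 255.1], 0.16)]
{'clock': 1.0, 'joints': array([-1.43359701,  0.43449282,  0.02496898,  1.57316561, -0.01157956,
        1.13401181, -0.07515744]), 'dq': array([-0.00099801,  0.00119717,  0.00071678, -0.00031216,  0.00216317,
        0.00125455,  0.00094273]), 'joint_efforts': array([ 5.56271552e-04, -6.67664051e+01,  9.83365439e-01, -3.14811265e+01,
       -6.10178104e-02,  3.26064276e-02, -2.13719133e-06]), 'position': array([0.14846261, 0.60713939, 0.22675928]), 'ee_rot': array([3.75935657e-01, 3.11899834e+00, 1.04281544e-04]), 'force': array([-0.19567469,  0.17284003, -0.35640037]), 'ft_torque': array([-0.01824011, -0.01787063,  0.02380155]), 'gripper_force': 0.0, 'width': 1.0000138374221816}
```

```bash
python3 - <<'E'
import cv2
for n,(x0,y0,x1,y1) in {"s0":(200,130,480,340),"t0":(190,140,490,300)}.items():
    i=cv2.imread(f"pics/{n}.png")[y0:y1,x0:x1]; k=2.6
    cv2.imwrite(f"pics/{n}c.png",cv2.resize(i,None,fx=k,fy=k,interpolation=cv2.INTER_CUBIC))
E
```

```text
(no output)
```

View pics/s0c.png

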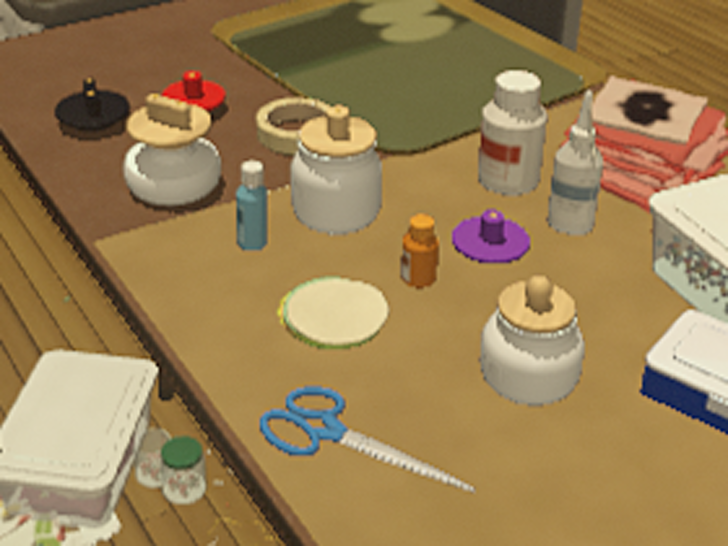

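View pics/t0c.png

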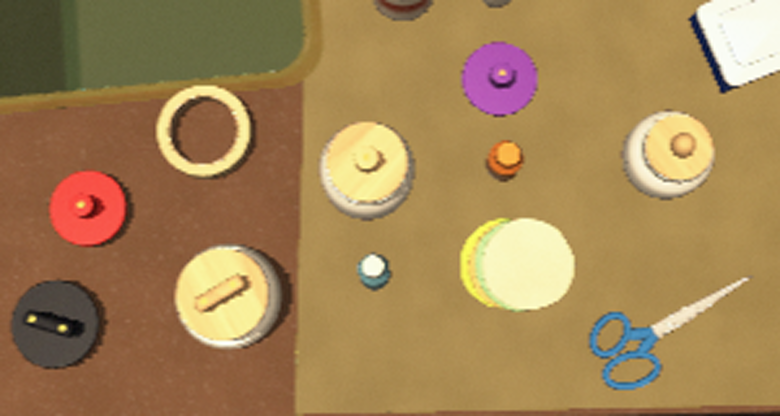

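View pics/s0.png

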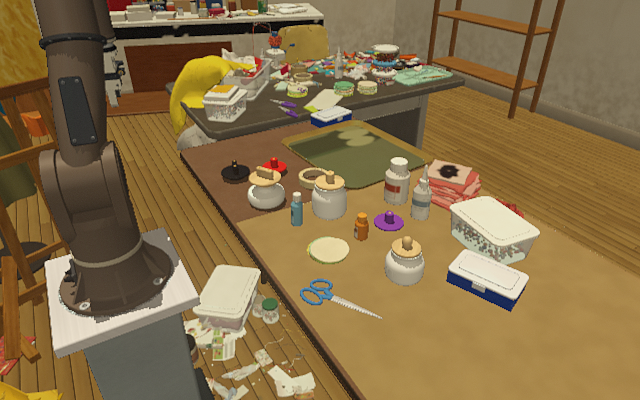

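The scene picture shows the large lid on the low jar at about (266,178) and the medium lid on the tall jar at (329,185). The small lid is on the mid jar at (405,245), and the coasters are free at (328,250). Next I'll fit the lid models to both views.

```bash
cat >> h.py <<'E'
from scipy.optimize import minimize
M={"small_lid":[(14,21,35),(21,32,6),(29,43,12),(40,49,6)],"medium_lid":[(14,21,42),(21,49,12.5)],"large_lid":[(14,21,48),"bar"],
   "coasters":[(0,21,52)],"paint_sky":[(0,70,17),(70,100,9)],"paint_orange":[(0,50,19),(50,75,10)]}
a=np.linspace(0,2*np.pi,48)
def parts(n,x):
    for q in M[n]:
        if q=="bar": P=np.array([[i*28,j*8,k] for i in(-1,1) for j in(-1,1) for k in(21,49)],float)
        else: P=np.vstack([np.c_[q[2]*np.cos(a),q[2]*np.sin(a),0*a+z] for z in q[:2]])
        c,s=np.cos(x[3]),np.sin(x[3]); P=P@np.array([[c,s,0],[-s,c,0],[0,0,1]])
        yield P/1000+x[:3]
def render(n,x,p,K=4):
    im=np.zeros((400*K,640*K),np.uint8)
    for P in parts(n,x):
        uv=np.array([proj(p,q) for q in P])
        cv2.fillConvexPoly(im,cv2.convexHull((((uv+.5)*K-.5)*16).round().astype(np.int32)),255,shift=4)
    return cv2.resize(im,(640,400),interpolation=cv2.INTER_AREA)/255.
def fit(n,views,x0,yaw=False):
    "views: [(pic,mask)]"
    x0=np.array(x0,float)
    def f(v):
        x=x0.copy(); x[:len(v)]+=np.array(v)*.01
        return sum(np.abs(render(n,x,p)-m).sum()/m.sum() for p,m in views)
    k=4 if yaw else 3
    S=np.vstack([np.zeros(k),np.eye(k)*([.8,.8,.8,15][:k])])
    r=minimize(f,np.zeros(k),method="Nelder-Mead",options=dict(initial_simplex=S,xatol=.01,fatol=1e-4,maxiter=150))
    x0[:k]+=r.x*.01; return x0,r.fun
def pick(n,p,X):
    c=proj(p,np.array(X)); L=[d for d in arm.trace(n,p)]
    L=[(np.hypot(*(px(p,d["centre"])-c)),d) for d in L]
    L=[l for l in L if l[0]<14]
    return min(L,key=lambda l:l[0])[1]["region"].astype(float) if L else None
E
cat > m.py <<'E'
from h import *
s=arm.get_image("scene");t=arm.get_image("top")
I={"small_lid":((404.7,254.6),(450.1,194.8)),"medium_lid":((328.7,185),(332,201.7)),"large_lid":((264.3,183.7),(275.6,249.8)),"mid_jar":((403.2,275.7),(444.6,202.6)),"tall_jar":((326.8,213.2),(332.7,207.9)),"low_jar":((266.2,199.9),(277,252.5)),"coasters":((328.7,252.5),(385.7,242)),"paint_sky":((297.8,223.6),(335.6,245))}
for n,(u,v) in I.items():
    X,e=tri(s,u,t,v); print(n,(X*1000).round(1),"gap",round(e*1000,1))
    if "lid" in n:
        y0=0
        if n=="large_lid": y0=.45
        vs=[(p,pick(n,p,X+[0,0,.02])) for p in(s,t)]; vs=[q for q in vs if q[1] is not None]
        x,f=fit(n,vs,[*X,y0],n=="large_lid"); print("  fit",len(vs),(x[:3]*1000).round(1),round(x[3],3),round(f,3))
print("orange",atz(t,(382.1,201.7),0))
from scipy.spatial.transform import Rotation as R
print(R.from_rotvec(arm.observe()["ee_rot"]).as_matrix().round(3).tolist())
E
time python3 m.py
```

```text
small_lid [ 601.9 -342.8   61. ] gap 9.8
  fit 2 [ 597.5 -341.    66.4] 0.0 0.141
medium_lid [587.1 -17.7  91.7] gap 6.0
  fit 2 [587.4 -15.2  84.2] 0.0 0.15
large_lid [459.8 141.9  53.5] gap 11.5
  fit 2 [454.3 135.4  61.9] 0.66 0.197
mid_jar [ 595.4 -344.9   -2. ] gap 3.0
tall_jar [582.6 -18.2  -3. ] gap 8.2
low_jar [458.8 144.2  -5.7] gap 3.9
coasters [ 487.  -171.8   -6.3] gap 6.4
paint_sky [477.7 -25.8   1. ] gap 0.9
orange [ 0.60072362 -0.16363183  0.        ]
[[-0.971, 0.238, 0.0], [0.238, 0.971, 0.0], [0.0, 0.0, -1.0]]
real	0m7.798s
user	0m5.694s
sys	0m1.530s
```

```bash
cat > m2.py <<'E'
from h import *
s=arm.get_image("scene");t=arm.get_image("top")
n="large_lid";X=np.array([.455,.136,.062])
vs=[(p,pick(n,p,X+[0,0,.02])) for p in(s,t)]
x,f=fit(n,vs,[*X,-.46],True); print((x[:3]*1000).round(1),x[3],f)
out=[]
for p in(s,t):
    im=np.ascontiguousarray(cv2.resize(p["frame"][:,:,::-1],None,fx=8,fy=8,interpolation=cv2.INTER_CUBIC))
    for P in parts(n,x):
        uv=np.array([proj(p,q) for q in P]); cv2.polylines(im,[cv2.convexHull(((uv+.5)*8).astype(np.int32))],True,(255,0,0),1)
    c=(proj(p,x[:3])*8).astype(int); out.append(im[c[1]-280:c[1]+280,c[0]-200:c[0]+200])
cv2.imwrite("pics/ov.png",np.hstack(out))
E
python3 m2.py
```

```text
[454.5 136.1  62.3] -0.5964875703376176 0.15522172710080706
```

View pics/ov.png

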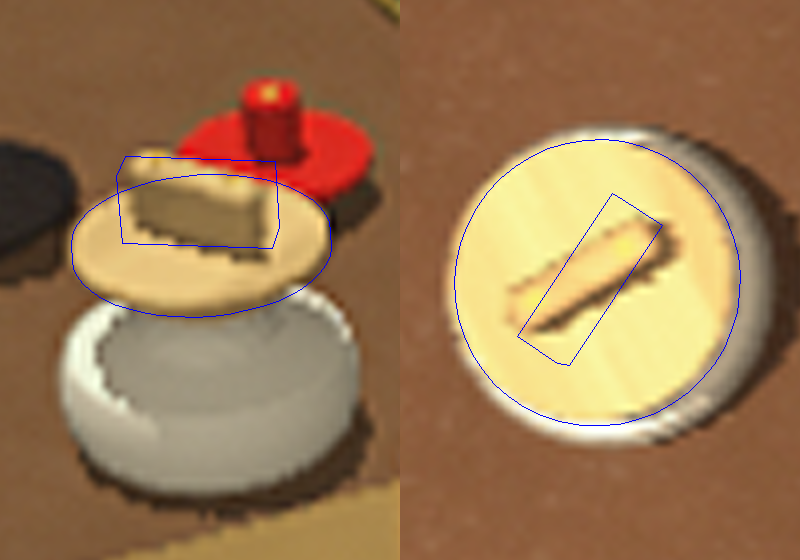

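The overlay's flange fits, but its bar is turned the wrong way. The real bar runs from about (515,307) to (665,235) in the right half, so its yaw is about -1.14. I'll refit from there.

```bash
sed -i 's/-.46\]/-1.14]/' m2.py; sed -i 's/pics\/ov/pics\/ov2/' m2.py; python3 m2.py
```

```text
[455.1 137.6  60.5] -1.0935729063800246 0.1421034474261354
```

View pics/ov2.png

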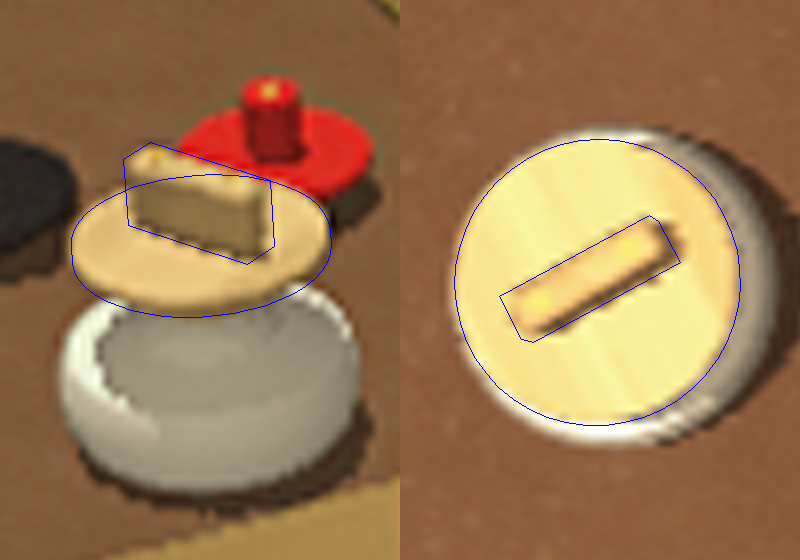

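The overlay now fits both views: large lid at (455, 137, 61) mm with yaw -1.09. Moving above it.

>>> carry_out(claw=[5,5,5,5,5,5], delta_pos=[[0,0,0],[0,0,0],[0,0,0],[0,0,0],[0,0,0],[0,0,0]], angular=[[0,0,0.142],[0,0,0.142],[0,0,0.142],[0,0,0.142],[0,0,0.142],[0,0,0.142]], force=20)

```text
clock: 2.4
position: [0.1484, 0.6071, 0.2268]
ee_rot: [-1.639, -2.68, -0.0]
force: [0.1, -0.6, 0.8]
width: 0.562
gripper_force: 0.0
```

>>> carry_out(claw=[5,5,5,5,5,5,5,5,5,5,5,5,5,5,5,5,5,5,5,5], delta_pos=[[-2.8,0.28,0.2],[-2.8,0.28,0.2],[-2.8,0.28,0.2],[-2.8,0.28,0.2],[-2.8,0.28,0.2],[-2.8,0.28,0.2],[-2.8,0.28,0.2],[-2.8,0.28,0.2],[-2.8,0.28,0.2],[-2.8,0.28,0.2],[-2.8,0.28,0.2],[-2.8,0.28,0.2],[-2.8,0.28,0.2],[-2.8,0.28,0.2],[-2.8,0.28,0.2],[-2.8,0.28,0.2],[-2.8,0.28,0.2],[-2.8,0.28,0.2],[-2.8,0.28,0.2],[0,0,0]], angular=[[0,0,0],[0,0,0],[0,0,0],[0,0,0],[0,0,0],[0,0,0],[0,0,0],[0,0,0],[0,0,0],[0,0,0],[0,0,0],[0,0,0],[0,0,0],[0,0,0],[0,0,0],[0,0,0],[0,0,0],[0,0,0],[0,0,0],[0,0,0]])

```text
clock: 4.4
position: [0.4427, 0.1561, 0.1889]
ee_rot: [1.637, 2.679, -0.0]
force: [0.3, -0.3, -0.2]
width: 0.545
gripper_force: 0.0
```

```bash
cat >> h.py <<'E'
from scipy.spatial.transform import Rotation as R
def go(X,yaw=None):
    "tool-axis deltas (cm) to X (mm) in the present tool axes; yaw: wanted world angle of tool y"
    o=arm.observe(); m=R.from_rotvec(o["ee_rot"]).as_matrix(); y=np.arctan2(m[1,1],m[0,1])
    d=m.T@(np.array(X)/1000-o["position"])*100
    print("t",round(o["clock"],2),"pos",(o["position"]*1000).round(1),"yaw",round(y,3),"tilt",m[:2,2].round(4),"w",round(o["width"]*91.8,1),"gf",round(o["gripper_force"],1),"F",o["force"].round(1))
    print("  delta cm",d.round(2), "" if yaw is None else "turn %.3f"%(-((yaw-y+np.pi/2)%np.pi-np.pi/2)))
E
python3 -c "
from h import *
go([455,137,87],.477)"
```

```text
t 4.4 pos [442.7 156.1 188.9] yaw 0.474 tilt [ 0.0013 -0.001 ] w 50.0 gf 0.0 F [ 0.3 -0.3 -0.2]
  delta cm [-2.24  0.22 10.2 ] turn -0.003
```

>>> carry_out(claw=[5,5,5,5,5,5,5,5,5,5,1,1,1,1,1,1,1,1], delta_pos=[[-1.1,0.1,0],[-1.1,0.1,0],[0,0,1.7],[0,0,1.7],[0,0,1.7],[0,0,1.7],[0,0,1.7],[0,0,1.7],[0,0,0],[0,0,0],[0,0,0],[0,0,0],[0,0,0],[0,0,0],[0,0,0],[0,0,0],[0,0,0],[0,0,0]], angular=[[0,0,0],[0,0,0],[0,0,0],[0,0,0],[0,0,0],[0,0,0],[0,0,0],[0,0,0],[0,0,0],[0,0,0],[0,0,0],[0,0,0],[0,0,0],[0,0,0],[0,0,0],[0,0,0],[0,0,0],[0,0,0]])

```text
clock: 6.2
position: [0.4529, 0.141, 0.0869]
ee_rot: [1.631, 2.685, 0.001]
force: [-0.9, -0.3, 4.8]
width: 0.169
gripper_force: 19.9
```

>>> carry_out(claw=[1,1,1,1,1,1,1], delta_pos=[[0,0,-0.5],[0,0,-1.5],[0,0,-2],[0,0,-2],[0,0,-2],[0,0,-2],[0,0,0]], angular=[[0,0,0],[0,0,0],[0,0,0],[0,0,0],[0,0,0],[0,0,0],[0,0,0]])

```text
clock: 6.9
position: [0.4539, 0.1412, 0.1889]
ee_rot: [1.631, 2.683, 0.005]
force: [-0.2, -0.5, -1.5]
width: 0.168
gripper_force: 19.9
```

```bash
cat > m3.py <<'E'
from h import *
s=arm.get_image("scene");t=arm.get_image("top")
# coaster disc (z=21): white top from top view
c=arm.trace("coasters",t); 
for p,k in((s,"s"),(t,"t")):
    for d in arm.trace("coasters",p)[:1]:
        m=d["region"]; f=p["frame"].astype(int)
        m2=(m&(f.min(2)>150)).astype(np.uint8)
        C=max(cv2.findContours(m2,0,1)[0],key=cv2.contourArea)
        e=cv2.fitEllipse(cv2.convexHull(C)); q=np.array(e[0])
        print(k,d["conf"],e,"at z21",(atz(p,q,.021)*1000).round(1), "whole",(atz(p,px(p,d["centre"]),.021)*1000).round(1))
go([487,-172,46])
save(s,"s1");save(t,"t1")
a_=s["frame"][130:280,220:420,::-1];b_=t["frame"][160:310,220:420,::-1]
cv2.imwrite("pics/c1.png",cv2.resize(np.hstack([a_,b_]),None,fx=2,fy=2,interpolation=cv2.INTER_CUBIC))
E
python3 m3.py
```

```text
s 0.94 ((329.006591796875, 248.87197875976562), (24.194459915161133, 37.9952392578125), 91.19290924072266) at z21 [ 480.5 -189.5   21. ] whole [ 474.1 -196.7   21. ]
t 0.76 ((391.6312561035156, 241.25393676757812), (34.55297088623047, 37.64484786987305), 96.0949478149414) at z21 [ 484.  -184.2   21. ] whole [ 481.4 -168.2   21. ]
t 7.15 pos [452.1 140.6 185.8] yaw 0.479 tilt [-0.0016 -0.0009] w 16.0 gf 19.9 F [ 0.4  0.2 -1.3]
  delta cm [-29.35 -11.28  14.  ]
```

View pics/c1.png

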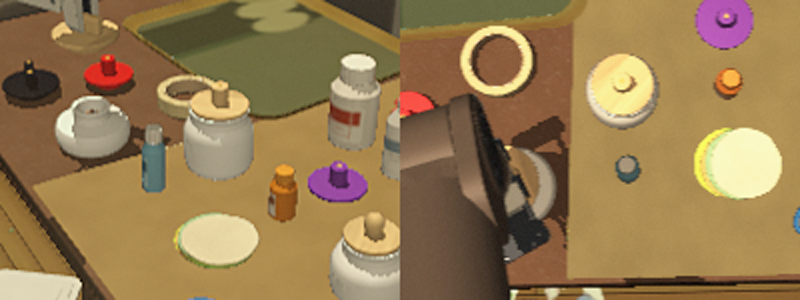

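Both views show the large lid lifted clear, with the low jar's mouth open. The coaster disc in the top image is centred near (392,241). Moving the lid there.

>>> carry_out(claw=[1,1,1,1,1,1,1,1,1,1,1,1,1,1,1,1], delta_pos=[[-1.2,-0.5,0],[-2.5,-1,0],[-2.5,-1,0],[-2.5,-1,0],[-2.5,-1,0],[-2.5,-1,0],[-2.5,-1,0],[-2.5,-1,0],[-2.5,-1,0],[-2.5,-1,0],[-2.5,-1,0],[-2.5,-1,0],[-1.5,-0.8,0],[0,0,0],[0,0,0],[0,0,0]], angular=[[0,0,0],[0,0,0],[0,0,0],[0,0,0],[0,0,0],[0,0,0],[0,0,0],[0,0,0],[0,0,0],[0,0,0],[0,0,0],[0,0,0],[0,0,0],[0,0,0],[0,0,0],[0,0,0]])

```text
clock: 8.75
position: [0.4824, -0.1831, 0.1864]
ee_rot: [-1.63, -2.685, -0.0]
force: [-0.4, -0.0, -1.3]
width: 0.174
gripper_force: 19.9
```

```bash
python3 -c "
from h import *
go([483,-187,47],.477)"
```

```text
t 8.75 pos [ 482.4 -183.1  186.4] yaw 0.48 tilt [-0.0008  0.0006] w 15.9 gf 19.9 F [-0.4 -0.  -1.3]
  delta cm [-0.39 -0.13 13.94] turn 0.003
```

>>> carry_out(claw=[1,1,1,1,1,1,1,1,1,1], delta_pos=[[-0.2,-0.1,1],[0,0,2.5],[0,0,2.5],[0,0,2.5],[0,0,2],[0,0,1.5],[0,0,1],[0,0,0.8],[0,0,0],[0,0,0]], angular=[[0,0,0],[0,0,0],[0,0,0],[0,0,0],[0,0,0],[0,0,0],[0,0,0],[0,0,0],[0,0,0],[0,0,0]])

```text
clock: 9.75
position: [0.483, -0.1861, 0.049]
ee_rot: [1.631, 2.685, 0.0]
force: [0.3, 1.2, -1.4]
width: 0.17
gripper_force: 19.9
```

>>> carry_out(claw=[1,1,1,1], delta_pos=[[0,0,0.1],[0,0,0.1],[0,0,0],[0,0,0]], angular=[[0,0,0],[0,0,0],[0,0,0],[0,0,0]])

```text
clock: 10.15
position: [0.483, -0.186, 0.0469]
ee_rot: [1.631, 2.685, 0.0]
force: [-0.0, -0.2, -1.6]
width: 0.173
gripper_force: 19.9
```

>>> carry_out(claw=[4,4,4,4,4,4,4,4,4,4,4,4,4], delta_pos=[[0,0,0],[0,0,0],[0,0,0],[0,0,0],[0,0,-1],[0,0,-2],[0,0,-2.5],[0,0,-2.5],[0,0,-2.5],[0,0,-2.5],[0,0,-1],[0,0,0],[0,0,0]], angular=[[0,0,0],[0,0,0],[0,0,0],[0,0,0],[0,0,0],[0,0,0],[0,0,0],[0,0,0],[0,0,0],[0,0,0],[0,0,0],[0,0,0],[0,0,0]])

```text
clock: 11.45
position: [0.4824, -0.1857, 0.1861]
ee_rot: [-1.63, -2.685, -0.0]
force: [-0.2, 0.7, -0.0]
width: 0.437
gripper_force: 0.0
```

```bash
cat > m4.py <<'E'
from h import *
s=arm.get_image("scene");t=arm.get_image("top")
n="small_lid";X=np.array([.5975,-.341,.066])
vs=[(p,pick(n,p,X+[0,0,.02])) for p in(s,t)];vs=[v for v in vs if v[1] is not None]
x,f=fit(n,vs,[*X,0]); print(len(vs),(x[:3]*1000).round(1),f)
for p in (s,t): print("low_jar",[(px(p,d["centre"]).round(1).tolist(),(atz(p,px(p,d["centre"]),0)*1000).round(1)) for d in arm.place_of("low_jar",p)][:2])
go([597.5,-341,91])
save(s,"s2");save(t,"t2")
a_=s["frame"][140:290,220:440,::-1];b_=t["frame"][160:310,240:480,::-1]
a_=np.pad(a_,((0,0),(0,20),(0,0)))
cv2.imwrite("pics/c2.png",cv2.resize(np.vstack([a_,b_]),None,fx=2,fy=2,interpolation=cv2.INTER_CUBIC))
E
python3 m4.py
```

```text
2 [ 600.8 -338.9   62.8] 0.8441725258317552
low_jar [([267.2, 200.6], array([454.5, 131.2,   0. ]))]
low_jar [([279.1, 254.4], array([454.7, 136.7,   0. ]))]
t 11.75 pos [ 482.4 -186.   186. ] yaw 0.479 tilt [-0.0014  0.0001] w 40.3 gf 0.0 F [ 0.3  1.  -0.5]
  delta cm [-19.07   3.09   9.48]
```

View pics/c2.png

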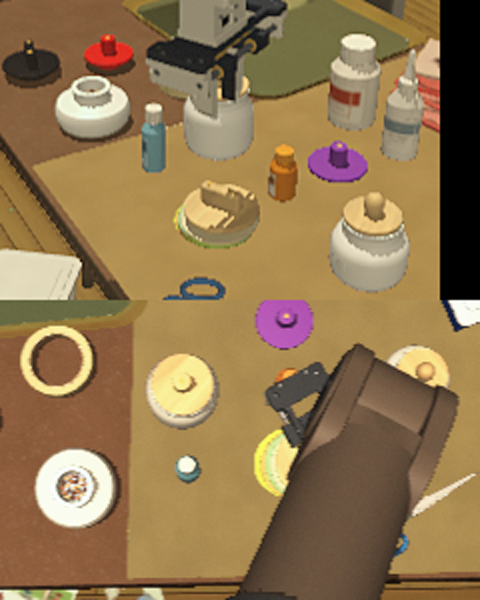

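The scene picture shows the large lid resting on the coasters at crop (218,215), and the low jar's mouth is open at top crop (75,487). Next I'll measure the low jar.

```bash
cat >> h.py <<'E'
M["low_jar"]=[(0,8,44),(8,15,52),(15,40,57),(40,48,50),(48,62,29)]
M["mid_jar"]=[(0,5,40),(5,55,47),(55,66,42),(66,80,36)]
M["tall_jar"]=[(0,5,44),(5,70,51),(70,84,47),(84,98,43)]
H={"low_jar":.062,"mid_jar":.080,"tall_jar":.098}
def jar(n,X):
    s=arm.get_image("scene");t=arm.get_image("top"); X=np.array(X); vs=[]
    for k,p in(("s",s),("t",t)):
        m=pick(n,p,X+[0,0,.03])
        if m is None: print(k,"none"); continue
        m=m.astype(np.uint8)
        cs=cv2.findContours(m,0,1)[0]; c=max(cs,key=cv2.contourArea); m*=0; cv2.drawContours(m,[c],-1,1,-1)
        vs.append((p,m.astype(float)))
        if k=="t":
            hsv=cv2.cvtColor(p["frame"],cv2.COLOR_RGB2HSV); q=(m>0)&((hsv[...,1]>70)|(hsv[...,2]<140))
            c=proj(p,X+[0,0,H[n]]); yy,xx=np.mgrid[:400,:640]
            q&=np.hypot(xx-c[0],yy-c[1])<16
            C=[c for c in cv2.findContours(q.astype(np.uint8),0,1)[0] if len(c)>=5]
            if C:
                e=cv2.fitEllipse(cv2.convexHull(max(C,key=cv2.contourArea))); print("mouth ellipse",np.round(e[0],1),np.round(e[1],1),"at rim z",(atz(p,e[0],H[n])*1000).round(1),"18 down",(atz(p,e[0],H[n]-.018)*1000).round(1))
    x,f=fit(n,vs,[*X,0]); print(n,len(vs),(x[:3]*1000).round(1),round(f,3)); return x
E
python3 -c "
from h import *
jar('low_jar',[.456,.137,0])"
```

```text
mouth ellipse [275.2 253. ] [14.  14.6] at rim z [455.9 139.8  62. ] 18 down [456.8 142.1  44. ]
low_jar 2 [456.  138.3  -2.8] 0.145
```

>>> carry_out(claw=[6,6,6,6,6,6,6,6,6,6,6,6], delta_pos=[[-1,0.1,0],[-2,0.3,0],[-2.2,0.4,0],[-2.2,0.4,0],[-2.2,0.4,0],[-2.2,0.4,0],[-2.2,0.4,0],[-2.2,0.4,0],[-2.1,0.2,0],[-1,0.1,0],[0,0,0],[0,0,0]], angular=[[0,0,0],[0,0,0],[0,0,0],[0,0,0],[0,0,0],[0,0,0],[0,0,0],[0,0,0],[0,0,0],[0,0,0],[0,0,0],[0,0,0]])

```text
clock: 13.15
position: [0.5989, -0.3428, 0.1864]
ee_rot: [-1.631, -2.684, -0.0]
force: [1.0, 0.0, 0.7]
width: 0.653
gripper_force: 0.0
```

```bash
python3 -c "
from h import *
go([597.5,-341,90])"
```

```text
t 13.15 pos [ 598.9 -342.8  186.4] yaw 0.479 tilt [-0.0006  0.0006] w 59.9 gf 0.0 F [1.  0.  0.7]
  delta cm [ 0.21 -0.04  9.64]
```

>>> carry_out(claw=[6,6,6,6,6,6,6,1.5,1.5,1.5,1.5,1.5,1.5,1.5,1.5], delta_pos=[[0.2,0,1],[0,0,2.2],[0,0,2.5],[0,0,2.2],[0,0,1.3],[0,0,0.4],[0,0,0],[0,0,0],[0,0,0],[0,0,0],[0,0,0],[0,0,0],[0,0,0],[0,0,0],[0,0,0]], angular=[[0,0,0],[0,0,0],[0,0,0],[0,0,0],[0,0,0],[0,0,0],[0,0,0],[0,0,0],[0,0,0],[0,0,0],[0,0,0],[0,0,0],[0,0,0],[0,0,0],[0,0,0]])

```text
clock: 14.65
position: [0.5984, -0.3413, 0.0909]
ee_rot: [1.631, 2.685, 0.0]
force: [-0.6, 1.1, 2.8]
width: 0.254
gripper_force: 20.0
```

>>> carry_out(claw=[1.5,1.5,1.5,1.5,1.5,1.5,1.5,1.5], delta_pos=[[0,0,-0.5],[0,0,-1.5],[0,0,-2.5],[0,0,-2.5],[0,0,-2.5],[0,0,-1.5],[0,0,0],[0,0,0]], angular=[[0,0,0],[0,0,0],[0,0,0],[0,0,0],[0,0,0],[0,0,0],[0,0,0],[0,0,0]])

```text
clock: 15.45
position: [0.5981, -0.3411, 0.2004]
ee_rot: [-1.631, -2.685, -0.0]
force: [-0.3, -0.2, -1.4]
width: 0.248
gripper_force: 20.0
```

```bash
cat > m5.py <<'E'
from h import *
go([456,139.5,200])
s=arm.get_image("scene");save(s,"s3")
o=arm.observe()["position"]
n="small_lid";X=o-[0,0,.024]
m=pick(n,s,X+[0,0,.02])
if m is not None:
    x,f=fit(n,[(s,m)],[*X,0]); print(x*1000,f,"tcp",o*1000)
c=proj(s,o).astype(int); cv2.imwrite("pics/c3.png",cv2.resize(s["frame"][c[1]-60:c[1]+80,c[0]-80:c[0]+80,::-1],None,fx=4,fy=4,interpolation=cv2.INTER_CUBIC))
E
python3 m5.py
```

```text
t 15.45 pos [ 598.1 -341.1  200.4] yaw 0.479 tilt [-0.0001  0.0004] w 22.7 gf 20.0 F [-0.3 -0.2 -1.4]
  delta cm [49.2   9.53  0.06] 
[ 637.23790332 -301.04148441  137.44851242    0.        ] 0.4582723900370959 tcp [ 597.84969137 -340.75432389  199.57216862]
```

View pics/c3.png

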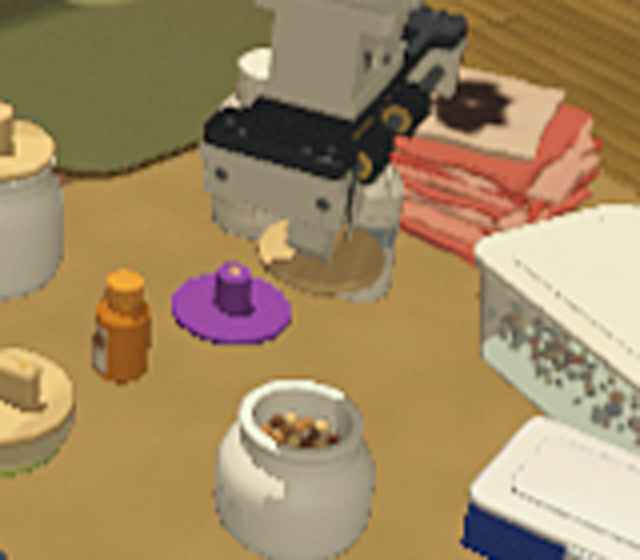

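The held lid sits level at about (335,265) in the crop, and the mid jar is open below. Carrying the lid to the low jar.

>>> carry_out(claw=[1.5,1.5,1.5,1.5,1.5,1.5,1.5,1.5,1.5,1.5,1.5,1.5,1.5,1.5,1.5,1.5,1.5,1.5,1.5,1.5], delta_pos=[[1,0.2,0],[2,0.4,0],[3,0.6,0],[3,0.6,0],[3,0.6,0],[3,0.6,0],[3,0.6,0],[3,0.6,0],[3,0.6,0],[3,0.6,0],[3,0.6,0],[3,0.6,0],[3,0.6,0],[3,0.6,0],[3,0.6,0],[3,0.5,0],[3,0.5,0],[1.2,0.2,0],[0,0,0],[0,0,0]], angular=[[0,0,0],[0,0,0],[0,0,0],[0,0,0],[0,0,0],[0,0,0],[0,0,0],[0,0,0],[0,0,0],[0,0,0],[0,0,0],[0,0,0],[0,0,0],[0,0,0],[0,0,0],[0,0,0],[0,0,0],[0,0,0],[0,0,0],[0,0,0]])

```text
clock: 17.55
position: [0.4568, 0.1386, 0.2006]
ee_rot: [1.632, 2.684, -0.001]
force: [0.1, -0.4, -0.6]
width: 0.25
gripper_force: 20.0
```

```bash
python3 -c "
from h import *
go([456,139.5,77])"
```

```text
t 17.55 pos [456.8 138.6 200.6] yaw 0.479 tilt [-0.0002 -0.0007] w 23.0 gf 20.0 F [ 0.1 -0.4 -0.6]
  delta cm [ 0.12 -0.02 12.36]
```

>>> carry_out(claw=[1.5,1.5,1.5,1.5,1.5,1.5,1.5,1.5,1.5,1.5], delta_pos=[[0.1,0,1],[0,0,2],[0,0,2.5],[0,0,2.5],[0,0,2],[0,0,1],[0,0,0.7],[0,0,0.7],[0,0,0],[0,0,0]], angular=[[0,0,0],[0,0,0],[0,0,0],[0,0,0],[0,0,0],[0,0,0],[0,0,0],[0,0,0],[0,0,0],[0,0,0]])

```text
clock: 18.55
position: [0.4567, 0.1405, 0.0771]
ee_rot: [1.631, 2.684, 0.001]
force: [-0.0, -0.9, -0.2]
width: 0.246
gripper_force: 20.0
```

>>> carry_out(claw=[1.5,1.5,1.5,1.5,1.5], delta_pos=[[0,0,0.2],[0,0,0.1],[0,0,0.1],[0,0,0],[0,0,0]], angular=[[0,0,0],[0,0,0],[0,0,0],[0,0,0],[0,0,0]])

```text
clock: 19.05
position: [0.4564, 0.1406, 0.0728]
ee_rot: [1.631, 2.685, 0.0]
force: [0.4, 0.3, 0.3]
width: 0.248
gripper_force: 20.0
```

>>> carry_out(claw=[1.5,1.5,1.5], delta_pos=[[0,0,0.1],[0,0,0],[0,0,0]], angular=[[0,0,0],[0,0,0],[0,0,0]])

```text
clock: 19.35
position: [0.4565, 0.1406, 0.0725]
ee_rot: [-1.631, -2.685, -0.001]
force: [-3.8, -0.8, 14.4]
width: 0.253
gripper_force: 20.0
```

>>> carry_out(claw=[6,6,6,6,6,6,6,6,6,6,6,6], delta_pos=[[0,0,0],[0,0,0],[0,0,0],[0,0,0],[0,0,-1],[0,0,-2.5],[0,0,-3],[0,0,-3],[0,0,-2.5],[0,0,-1],[0,0,0],[0,0,0]], angular=[[0,0,0],[0,0,0],[0,0,0],[0,0,0],[0,0,0],[0,0,0],[0,0,0],[0,0,0],[0,0,0],[0,0,0],[0,0,0],[0,0,0]])

```text
clock: 20.55
position: [0.4559, 0.1405, 0.2011]
ee_rot: [-1.631, -2.685, 0.001]
force: [-0.7, 0.5, -0.2]
width: 0.657
gripper_force: 0.0
```

```bash
python3 -c "
from h import *
s=arm.get_image('scene');t=arm.get_image('top')
n='medium_lid';X=np.array([.5874,-.0152,.084])
vs=[(p,pick(n,p,X+[0,0,.02])) for p in(s,t)];vs=[v for v in vs if v[1] is not None]
x,f=fit(n,vs,[*X,0]); print(len(vs),(x[:3]*1000).round(1),f)
n='small_lid';X=np.array([.456,.139,.048]);m=pick(n,s,X+[0,0,.02])
if m is not None: print(fit(n,[(s,m)],[*X,0]))
save(s,'s4');cv2.imwrite('pics/c4.png',cv2.resize(s['frame'][130:220,220:360,::-1],None,fx=4,fy=4,interpolation=cv2.INTER_CUBIC))
go([587.4,-15.2,109])
jar('mid_jar',[.5954,-.3449,0])"
```

```text
2 [587.4 -15.7  83.8] 0.21262824445589668
(array([0.45653536, 0.14313508, 0.04639322, 0.        ]), np.float64(0.07327064654858226))
t 20.8 pos [455.8 140.2 200.8] yaw 0.479 tilt [-0.0015 -0.001 ] w 59.8 gf 0.0 F [0.6 0.6 0.3]
  delta cm [-19.85   4.53   9.18] 
mouth ellipse [449.1 196.7] [17.7 19.9] at rim z [ 597.8 -337.8   80. ] 18 down [ 600.7 -342.2   62. ]
mid_jar 2 [ 5.980e+02 -3.421e+02 -3.000e-01] 0.153
```

View pics/c4.png

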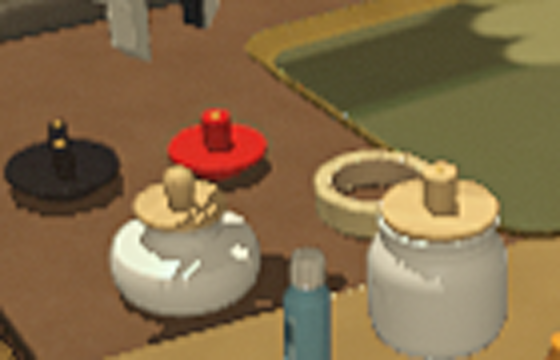

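The small lid sits level on the low jar at crop (178,200). Next is the medium lid.

>>> carry_out(claw=[6,6,6,6,6,6,6,6,6,6,6,6], delta_pos=[[-1,0.2,0],[-2,0.5,0],[-2.2,0.5,0],[-2.2,0.5,0],[-2.2,0.5,0],[-2.2,0.5,0],[-2.2,0.5,0],[-2.2,0.5,0],[-2.2,0.5,0],[-1.4,0.3,0],[0,0,0],[0,0,0]], angular=[[0,0,0],[0,0,0],[0,0,0],[0,0,0],[0,0,0],[0,0,0],[0,0,0],[0,0,0],[0,0,0],[0,0,0],[0,0,0],[0,0,0]])

```text
clock: 22.2
position: [0.5872, -0.0144, 0.2015]
ee_rot: [-1.631, -2.684, 0.0]
force: [-0.5, 0.2, 0.1]
width: 0.652
gripper_force: 0.0
```

```bash
python3 -c "
from h import *
go([587.4,-15.5,108.5])"
```

```text
t 22.2 pos [587.2 -14.4 201.5] yaw 0.479 tilt [-0.0007  0.0002] w 59.9 gf 0.0 F [-0.5  0.2  0.1]
  delta cm [-0.11 -0.03  9.3 ]
```

>>> carry_out(claw=[6,6,6,6,6,6,6,1.5,1.5,1.5,1.5,1.5,1.5,1.5,1.5], delta_pos=[[-0.1,0,1],[0,0,2.2],[0,0,2.5],[0,0,2],[0,0,1.2],[0,0,0.4],[0,0,0],[0,0,0],[0,0,0],[0,0,0],[0,0,0],[0,0,0],[0,0,0],[0,0,0],[0,0,0]], angular=[[0,0,0],[0,0,0],[0,0,0],[0,0,0],[0,0,0],[0,0,0],[0,0,0],[0,0,0],[0,0,0],[0,0,0],[0,0,0],[0,0,0],[0,0,0],[0,0,0],[0,0,0]])

```text
clock: 23.7
position: [0.5881, -0.0154, 0.1089]
ee_rot: [1.631, 2.685, 0.0]
force: [-0.4, 0.2, 2.7]
width: 0.268
gripper_force: 20.0
```

>>> carry_out(claw=[1.5,1.5,1.5,1.5,1.5,1.5,1.5], delta_pos=[[0,0,-0.5],[0,0,-1.5],[0,0,-2.5],[0,0,-2.5],[0,0,-2],[0,0,0],[0,0,0]], angular=[[0,0,0],[0,0,0],[0,0,0],[0,0,0],[0,0,0],[0,0,0],[0,0,0]])

```text
clock: 24.4
position: [0.5879, -0.0153, 0.1987]
ee_rot: [1.631, 2.685, 0.001]
force: [0.2, 0.5, -1.8]
width: 0.268
gripper_force: 20.0
```

```bash
python3 -c "
from h import *
go([598,-341,200])"
```

```text
t 24.4 pos [587.9 -15.3 198.7] yaw 0.479 tilt [0.0003 0.0003] w 24.6 gf 20.0 F [ 0.2  0.5 -1.8]
  delta cm [-29.37 -14.12  -0.14]
```

>>> carry_out(claw=[1.5,1.5,1.5,1.5,1.5,1.5,1.5,1.5,1.5,1.5,1.5,1.5,1.5,1.5], delta_pos=[[-1,-0.5,0],[-2,-1,0],[-2.8,-1.3,0],[-2.8,-1.3,0],[-2.8,-1.3,0],[-2.8,-1.4,0],[-2.8,-1.4,0],[-2.8,-1.4,0],[-2.8,-1.3,0],[-2.8,-1.3,0],[-2.5,-1.2,0],[-1.5,-0.7,0],[0,0,0],[0,0,0]], angular=[[0,0,0],[0,0,0],[0,0,0],[0,0,0],[0,0,0],[0,0,0],[0,0,0],[0,0,0],[0,0,0],[0,0,0],[0,0,0],[0,0,0],[0,0,0],[0,0,0]])

```text
clock: 25.8
position: [0.5981, -0.3407, 0.1979]
ee_rot: [-1.631, -2.683, -0.001]
force: [0.4, 1.1, -1.2]
width: 0.267
gripper_force: 20.0
```

```bash
python3 -c "
from h import *
go([598,-341,95])
jar('tall_jar',[.585,-.018,0])"
```

```text
t 25.8 pos [ 598.1 -340.7  197.9] yaw 0.479 tilt [-0.001   0.0012] w 24.5 gf 20.0 F [ 0.4  1.1 -1.2]
  delta cm [-0.04 -0.02 10.29] 
mouth ellipse [330.  202.6] [23.7 25.2] at rim z [586.4 -13.7  98. ] 18 down [589.2 -13.5  80. ]
tall_jar 2 [586.8 -15.7  -3.1] 0.132
```

>>> carry_out(claw=[1.5,1.5,1.5,1.5,1.5,1.5,1.5,1.5,1.5], delta_pos=[[0,0,1],[0,0,2],[0,0,2.5],[0,0,2],[0,0,1],[0,0,0.9],[0,0,0.9],[0,0,0],[0,0,0]], angular=[[0,0,0],[0,0,0],[0,0,0],[0,0,0],[0,0,0],[0,0,0],[0,0,0],[0,0,0],[0,0,0]])

```text
clock: 26.9
position: [0.5986, -0.3415, 0.0961]
ee_rot: [1.631, 2.684, 0.0]
force: [0.5, -0.8, 0.4]
width: 0.266
gripper_force: 20.0
```

>>> carry_out(claw=[1.5,1.5,1.5,1.5,1.5], delta_pos=[[0,0,0.2],[0,0,0.1],[0,0,0.1],[0,0,0],[0,0,0]], angular=[[0,0,0],[0,0,0],[0,0,0],[0,0,0],[0,0,0]])

```text
clock: 27.4
position: [0.5983, -0.3413, 0.0918]
ee_rot: [1.631, 2.685, 0.0]
force: [0.1, -0.4, -0.4]
width: 0.266
gripper_force: 20.0
```

>>> carry_out(claw=[1.5,1.5,1.5,1.5], delta_pos=[[0,0,0.1],[0,0,0.05],[0,0,0],[0,0,0]], angular=[[0,0,0],[0,0,0],[0,0,0],[0,0,0]])

```text
clock: 27.8
position: [0.5985, -0.3414, 0.091]
ee_rot: [1.631, 2.684, 0.0]
force: [-1.8, 1.0, 5.9]
width: 0.268
gripper_force: 20.0
```

>>> carry_out(claw=[6,6,6,6,6,6,6,6,6,6,6,6], delta_pos=[[0,0,0],[0,0,0],[0,0,0],[0,0,0],[0,0,-1],[0,0,-2.5],[0,0,-3],[0,0,-2.5],[0,0,-1.5],[0,0,0],[0,0,0],[0,0,0]], angular=[[0,0,0],[0,0,0],[0,0,0],[0,0,0],[0,0,0],[0,0,0],[0,0,0],[0,0,0],[0,0,0],[0,0,0],[0,0,0],[0,0,0]])

```text
clock: 29.0
position: [0.5977, -0.3407, 0.1936]
ee_rot: [-1.63, -2.683, 0.0]
force: [0.8, -0.7, -0.2]
width: 0.654
gripper_force: 0.0
```

```bash
python3 -c "
from h import *
s=arm.get_image('scene');t=arm.get_image('top')
n='large_lid';X=np.array([.485,-.19,.021])
vs=[(p,pick(n,p,X+[0,0,.02])) for p in(s,t)];vs=[v for v in vs if v[1] is not None]
x,f=fit(n,vs,[*X,-1.09],True); print(len(vs),(x[:3]*1000).round(1),x[3],f)
go([485,-190,46],.477)
a_=s['frame'][210:300,270:450,::-1];b_=t['frame'][160:280,340:500,::-1]
b_=np.pad(b_,((0,0),(0,20),(0,0)))
cv2.imwrite('pics/c5.png',cv2.resize(np.vstack([a_,b_]),None,fx=2.8,fy=2.8,interpolation=cv2.INTER_CUBIC))"
```

```text
2 [ 485.5 -188.1   19.1] -0.9183510776110305 0.34951718241300117
t 29.2 pos [ 598.  -341.1  194.3] yaw 0.479 tilt [-0.0013  0.0006] w 60.1 gf 0.0 F [-0.1  0.1 -0.2]
  delta cm [18.6  -3.05 14.85] turn 0.002
```

View pics/c5.png

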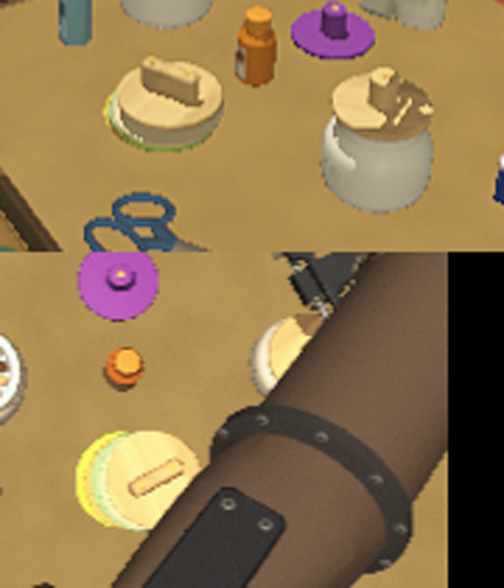

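The medium lid is home on the mid jar at crop (382,105). The large lid rests level on the coasters, but the arm partly hides it from the top camera. I'll move aside and measure it again.

>>> carry_out(claw=[6,6,6,6,6,6,6,6,6,6,6,6,6], delta_pos=[[1,0.4,0],[2,0.8,0],[3,1.2,0],[3,1.2,0],[3,1.2,0],[3,1.2,0],[3,1.2,0],[3,1.2,0],[3,1.2,0],[3,1.2,0],[3,1.2,0],[2,0.4,0],[0,0,0]], angular=[[0,0,0],[0,0,0],[0,0,0],[0,0,0],[0,0,0],[0,0,0],[0,0,0],[0,0,0],[0,0,0],[0,0,0],[0,0,0],[0,0,0],[0,0,0]])

```text
clock: 30.5
position: [0.5599, 0.0045, 0.1948]
ee_rot: [-1.622, -2.688, -0.002]
force: [0.9, -0.1, -0.6]
width: 0.653
gripper_force: 0.0
```

```bash
cat > m6.py <<'E'
from h import *
s=arm.get_image('scene');t=arm.get_image('top')
for n,X,y in (('large_lid',np.array([.485,-.19,.021]),-1.09),('medium_lid',np.array([.598,-.341,.066]),0)):
    vs=[(p,pick(n,p,X+[0,0,.02])) for p in(s,t)];vs=[v for v in vs if v[1] is not None]
    x,f=fit(n,vs,[*X,y],n[0]=="l"); print(n,len(vs),(x[:3]*1000).round(1),x[3],f)
go([485,-190,46],.477)
E
python3 m6.py
```

```text
large_lid 2 [ 483.9 -189.8   21.9] -0.814326198511649 0.14389122204572435
medium_lid 2 [ 598.  -343.4   66.2] 0.0 0.09777008842752788
t 30.8 pos [561.   -1.4 195.3] yaw 0.477 tilt [ 0.0002 -0.0004] w 59.7 gf 0.0 F [ 0.2 -0.8  1.1]
  delta cm [-13.26 -15.41  14.94] turn 0.000
```

>>> carry_out(claw=[5,5,5,5,5,5,5,5,5,5,5], delta_pos=[[-0.7,-0.8,0],[-1.5,-1.7,0],[-1.7,-2,0],[-1.7,-2,0],[-1.7,-2,0],[-1.7,-2,0],[-1.7,-2,0],[-1.6,-1.9,0],[-1,-1,0],[0,0,0],[0,0,0]], angular=[[0,0,0],[0,0,0],[0,0,0],[0,0,0],[0,0,0],[0,0,0],[0,0,0],[0,0,0],[0,0,0],[0,0,0],[0,0,0]])

```text
clock: 31.9
position: [0.4857, -0.1887, 0.1952]
ee_rot: [-1.632, -2.684, -0.001]
force: [0.0, 0.6, -0.4]
width: 0.544
gripper_force: 0.0
```

```bash
python3 -c "
from h import *
go([484.5,-190,46.5],.477)"
```

```text
t 31.9 pos [ 485.7 -188.7  195.2] yaw 0.479 tilt [0.0001 0.0005] w 49.9 gf 0.0 F [ 0.   0.6 -0.4]
  delta cm [-0.06 -0.17 14.87] turn 0.002
```

>>> carry_out(claw=[5,5,5,5,5,5,5,5,5,1,1,1,1,1,1,1,1], delta_pos=[[-0.1,-0.2,1],[0,0,2.5],[0,0,3],[0,0,3],[0,0,2.5],[0,0,1.5],[0,0,0.9],[0,0,0.4],[0,0,0],[0,0,0],[0,0,0],[0,0,0],[0,0,0],[0,0,0],[0,0,0],[0,0,0],[0,0,0]], angular=[[0,0,0],[0,0,0],[0,0,0],[0,0,0],[0,0,0],[0,0,0],[0,0,0],[0,0,0],[0,0,0],[0,0,0],[0,0,0],[0,0,0],[0,0,0],[0,0,0],[0,0,0],[0,0,0],[0,0,0]])

```text
clock: 33.6
position: [0.4844, -0.191, 0.0474]
ee_rot: [1.631, 2.685, 0.0]
force: [-0.4, 0.8, 5.6]
width: 0.171
gripper_force: 20.0
```

>>> carry_out(claw=[1,1,1,1,1,1,1,1,1,1], delta_pos=[[0,0,-0.5],[0,0,-1.5],[0,0,-2.5],[0,0,-2.5],[0,0,-2.5],[0,0,-2.5],[0,0,-2],[0,0,-1],[0,0,0],[0,0,0]], angular=[[0,0,0],[0,0,0],[0,0,0],[0,0,0],[0,0,0],[0,0,0],[0,0,0],[0,0,0],[0,0,0],[0,0,0]])

```text
clock: 34.6
position: [0.4838, -0.1906, 0.1965]
ee_rot: [-1.63, -2.684, 0.0]
force: [-0.2, -0.1, -2.1]
width: 0.175
gripper_force: 20.0
```

```bash
python3 -c "
from h import *
go([587,-15,198])
s=arm.get_image('scene');o=arm.observe()['position']
n='large_lid';X=o-[0,0,.025];m=pick(n,s,X+[0,0,.02])
c=proj(s,o).astype(int); cv2.imwrite('pics/c6.png',cv2.resize(s['frame'][c[1]-50:c[1]+60,c[0]-70:c[0]+70,::-1],None,fx=4,fy=4,interpolation=cv2.INTER_CUBIC))"
```

```text
t 34.6 pos [ 483.8 -190.6  196.5] yaw 0.479 tilt [-0.0009  0.0004] w 16.1 gf 20.0 F [-0.2 -0.1 -2.1]
  delta cm [10.83 17.26 -0.16]
```

View pics/c6.png

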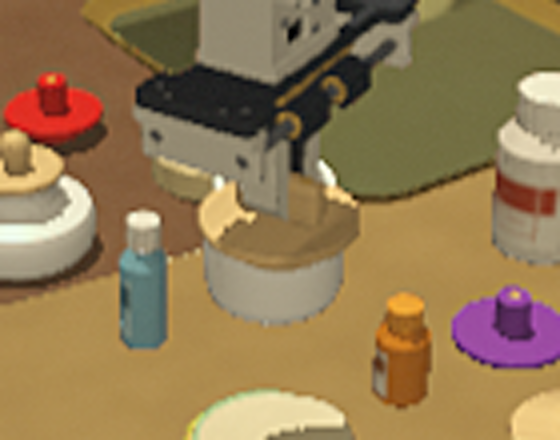

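The large lid is held level at crop (280,225). Carrying it to the tall jar.

>>> carry_out(claw=[1,1,1,1,1,1,1,1,1,1,1], delta_pos=[[0.5,0.8,0],[1,1.6,0],[1.5,2.4,0],[1.5,2.4,0],[1.5,2.4,0],[1.5,2.4,0],[1.5,2.4,0],[1.2,1.9,0],[0.6,1,0],[0,0,0],[0,0,0]], angular=[[0,0,0],[0,0,0],[0,0,0],[0,0,0],[0,0,0],[0,0,0],[0,0,0],[0,0,0],[0,0,0],[0,0,0],[0,0,0]])

```text
clock: 35.8
position: [0.5874, -0.0164, 0.1969]
ee_rot: [-1.632, -2.684, 0.002]
force: [-0.0, -0.8, 0.4]
width: 0.172
gripper_force: 20.0
```

```bash
python3 -c "
from h import *
go([587,-15,115])"
```

```text
t 35.8 pos [587.4 -16.4 196.9] yaw 0.478 tilt [-0.001  -0.0008] w 15.8 gf 20.0 F [-0.  -0.8  0.4]
  delta cm [0.14 0.04 8.19]
```

>>> carry_out(claw=[1,1,1,1,1,1,1,1,1], delta_pos=[[0.1,0,1],[0,0,2],[0,0,2],[0,0,1],[0,0,0.8],[0,0,0.7],[0,0,0.7],[0,0,0],[0,0,0]], angular=[[0,0,0],[0,0,0],[0,0,0],[0,0,0],[0,0,0],[0,0,0],[0,0,0],[0,0,0],[0,0,0]])

```text
clock: 36.7
position: [0.5877, -0.0145, 0.1154]
ee_rot: [1.631, 2.685, 0.0]
force: [1.1, -0.8, -0.9]
width: 0.174
gripper_force: 20.0
```

>>> carry_out(claw=[1,1,1,1,1], delta_pos=[[0,0,0.2],[0,0,0.1],[0,0,0.1],[0,0,0],[0,0,0]], angular=[[0,0,0],[0,0,0],[0,0,0],[0,0,0],[0,0,0]])

```text
clock: 37.2
position: [0.5875, -0.0145, 0.1113]
ee_rot: [1.631, 2.685, 0.0]
force: [0.3, 0.9, -1.5]
width: 0.175
gripper_force: 20.0
```

>>> carry_out(claw=[1,1,1,1], delta_pos=[[0,0,0.1],[0,0,0.05],[0,0,0],[0,0,0]], angular=[[0,0,0],[0,0,0],[0,0,0],[0,0,0]])

```text
clock: 37.6
position: [0.5877, -0.0145, 0.1103]
ee_rot: [1.631, 2.685, 0.001]
force: [-2.0, 0.4, 6.0]
width: 0.177
gripper_force: 20.0
```

>>> carry_out(claw=[5,5,5,5,5,5,5,5,5,5], delta_pos=[[0,0,0],[0,0,0],[0,0,0],[0,0,0],[0,0,-1],[0,0,-2.5],[0,0,-3],[0,0,-2.5],[0,0,-1],[0,0,0]], angular=[[0,0,0],[0,0,0],[0,0,0],[0,0,0],[0,0,0],[0,0,0],[0,0,0],[0,0,0],[0,0,0],[0,0,0]])

```text
clock: 38.6
position: [0.5884, -0.0146, 0.2113]
ee_rot: [1.63, 2.683, 0.003]
force: [0.3, 0.2, -0.8]
width: 0.548
gripper_force: 0.0
```

>>> carry_out(claw=[5,5,5,5,5,5,5,5,5,5,5,5,5,5,5,5,5], delta_pos=[[1,0,0],[2,0,0],[3,0,0],[3,0,0],[3,0,0],[3,0,0],[3,0,0],[3,0,0],[3,0,0],[3,0,0],[3,0,0],[3,0,0],[3,0,0],[3,0,0],[2,0,0],[1,0,0],[0,0,0]], angular=[[0,0,0],[0,0,0],[0,0,0],[0,0,0],[0,0,0],[0,0,0],[0,0,0],[0,0,0],[0,0,0],[0,0,0],[0,0,0],[0,0,0],[0,0,0],[0,0,0],[0,0,0],[0,0,0],[0,0,0]])

```text
clock: 40.3
position: [0.3924, 0.3591, 0.2086]
ee_rot: [-1.627, -2.687, 0.003]
force: [0.2, 0.2, -0.1]
width: 0.542
gripper_force: 0.0
```

```bash
python3 -c "
from h import *
s=arm.get_image('scene');t=arm.get_image('top')
for n,X,y in (('large_lid',[.5877,-.0145,.084],-1.09),('medium_lid',[.598,-.341,.066],0),('small_lid',[.456,.140,.048],0)):
    X=np.array(X);vs=[(p,pick(n,p,X+[0,0,.02])) for p in(s,t)];vs=[v for v in vs if v[1] is not None]
    if vs: x,f=fit(n,vs,[*X,y],n[0]=='l'); print(n,len(vs),(x[:3]*1000).round(1),round(f,3))
a_=s['frame'][130:300,210:450,::-1];b_=t['frame'][150:290,240:480,::-1]
cv2.imwrite('pics/c7.png',cv2.resize(np.vstack([a_,b_]),None,fx=1.9,fy=1.9,interpolation=cv2.INTER_CUBIC))"
```

```text
large_lid 2 [586.  -14.7  82.5] 0.307
medium_lid 2 [ 597.7 -342.8   65.8] 0.084
small_lid 2 [454.6 138.3  50.3] 0.108
```

View pics/c7.png

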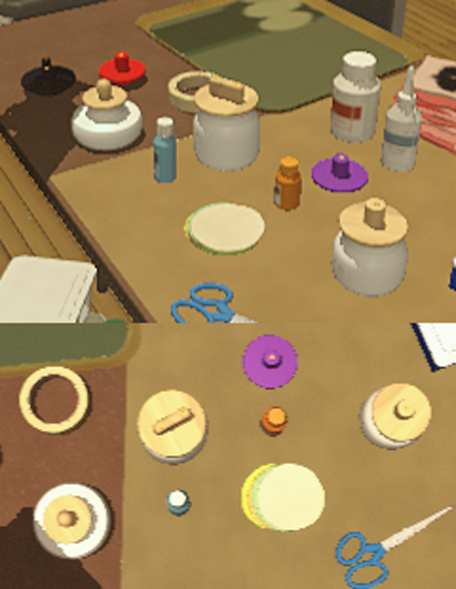

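Both views show all three lids level on their jars and both paint bottles still standing. The contact heights (seated TCP readings less the grasp offsets) match the expected seats. Handing in.

```bash
python3 -c "
from cell import arm
print(arm.sign_off())"
```

```text
the job is handed in; nothing more can be done
None
```

I put all three lids back on their own jars, and by the last pictures and contact heights they sit level and fully home; the job is handed in at about 40 s, with the paint bottles still standing in place.

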